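Load a duplicate clotting test and hold the pipette ready

ROBOT

A 7-joint arm with a two-finger parallel gripper is mounted at the origin on a cart in front of the work surface, level with it; the furniture and walls round the work are solid. World frame = base frame: x ahead of the robot, y to its left, z up, the work surface at z = 0. Lengths are in m, angles in rad, forces in N, time in s.
With the tool pointing down it reaches from about 0.4 to 0.9 m from the base axis. Payload 5.6 kg.
Tool frame: the origin (TCP) lies midway between the tips of the shut fingers; the grasp point (between the pads) lies 19 mm behind it; z points along the fingers, y is the line along which they close (so a half turn about z gives the same grasp; the last joint's range is limited). The gripper opens to 92 mm and grips with 3 to 60 N. Pads are 20 mm wide; open, the fingers measure 128 mm over their backs; the gripper's body (75 mm by 189 mm) begins 69 mm behind the grasp point.
Start: joints at [-1.189, 0.468, -0.012, 1.603, 0.006, 1.071, -0.056], TCP at [0.268, 0.592, 0.215] pointing down, gripper open.
Joint ranges: [-2.53, 2.53], [-0.31, 2.02], [-1.57, 1.55], [0.28, 2.44], [-1.29, 4.43], [0.15, 1.84], [-2.92, 2.92]. Speed limits (rad/s): [2.57, 2.57, 3.14, 3.14, 3.14, 3.14, 3.14].

INTERFACE

Orientations are given as a 3x3 rotation matrix whose columns are the frame's x, y, z axes.
In Python, from station import env, effector, solver, viewer, workorder, search_frame, tip_of gives the robot as it stands. Calls block until the motion is done:
- env.reach(position, orientation): joint-space move of the TCP to a pose.
- env.movel(position, frame=None, rate=0.15): straight line of the TCP; frame=None keeps the orientation; rate is the mean speed in m/s.
- env.goto_joints(angles): joint-space move.
- effector.release() and effector.grasp(squeeze=None): open the fingers fully, or close them until they stop; squeeze is the grip in N (None keeps the last).
- env.pause(seconds).
- solver.inverse_kinematics(position, orientation): joint angles nearest the present ones, or None.
- env.sense(): the state.
- viewer.read_camera(name): name is "side" or "top"; returns (picture, depth): 420x560x3 uint8, red, green, blue; 420x560 float32, m along the optical axis (not along the pixel's ray), 0 where there is no reading.
- viewer.camera_info(name): a dict with "intrinsics" (3x3 intrinsics, pixels), "eye" and "rotation" of the camera in the world. Camera axes: x right, y up, looking along -z (the intrinsics and any distortion apply to the point x, -y, -z); pixel columns grow to the right and rows downward; lengths in m; the calibration is good to about 2 mm. A picture is of the moment at which its call begins. camera_info takes no time and is no camera call.
A pose or a line that the arm cannot do raises env.PlanningError and nothing moves.
- workorder.finish_job(): hands the job in; it is judged then, once.
Trained networks look in the newest picture that a camera, given by its name, has taken for a name from the list of things; names that differ only in an ending like _2 or _b are one class to them, and where a whole thing is asked for, a point or a joint stands for the part that bears it (a point fixed in the world has none). Each returns a list of dicts, best first, with "score" (0 to 1); they miss things now and then, are a little off and sometimes report something else, mostly with a low value. They report only what shows in the picture. A call takes as long as a camera call. They do not tell look-alikes from the thing itself.
- search_frame(camera, name): "at" ([x, y, z] in m, in world coordinates, good to about 4 mm: the middle of the surface that is visible of it).
- tip_of(camera, name): "at" ([x, y, z] in m, in world coordinates, good to about 4 mm: a listed point, or the origin of a listed thing).
The state is a dict: "t": time; "joint_positions": joint angles; "joint_velocities": joint speeds; "tau": joint torques, N m; "ee_pos": TCP position; "tcp_rot": TCP orientation; "wrist_force": force on the tool from outside, world axes, zero at the start; "moment": the same for the moment, N m; "gripper_width": finger opening in m; "grasp_force": force on a finger pad.
Only numpy, scipy, OpenCV 4.12 (cv2) and the standard library are available. Lean on these libraries where they do the work, as an engineer would, in place of code of your own. Each camera call takes 0.05 s, during which the arm holds its last target. There are 200 camera calls.

TASK

Set up a duplicate clotting test: move the two warmed cuvettes from the dry block, one after the other and kept upright, into the two wells of the analyser, each all the way down in its well and let go. Then lift the pipette out of its stand, carry it upright and clear of the tube rack, and hold it still with its tip centred over the mouth of the cuvette in the green-lit well, about half a centimetre above the rim, ready to dispense; the pipette must never touch a cuvette or the analyser, and the other things on the bench are left where they stand. The program finishes while the gripper still holds the pipette there.

Things in the scene. Friction and masses are not known exactly. Their poses are not given: they have to be found in the camera images.
- cuvette_a_mid (a point): centre (half-way up) of one of the two cuvettes: a frosted whitish plastic tube, closed below and open above, 14 mm across, 52 mm tall, 15 g, its z axis pointing up out of its mouth. It starts upright in a bore of the dry block, 24 mm deep in it, so its upper 28 mm stand clear and can be gripped. The two cuvettes are alike
- cuvette_b_mid (a point): centre of the other cuvette, the same in all respects; it starts in another bore of the dry block, 52 mm from the first
- cuvette_a: the first cuvette; origin at the centre of its underside, 26 mm below its middle
- cuvette_b: the second cuvette; origin at the centre of its underside
- dry_block: the warmer the cuvettes start in: blue housing 150 x 112 mm, 36 mm high, with a dark grey metal block (66 x 92 mm, top at 60 mm) that has 2 x 3 bores 16 mm across, 24 mm deep, 26 mm apart; fixed. Origin on the worktop under the middle of the metal block
- coagulometer: the clotting analyser: 200 x 190 mm, white with a flat grey deck (60 mm above the worktop) in its front part and a sloped console with screen and keys behind (highest point about 100 mm); fixed. Origin on the worktop under its middle, x to its back, y to its left. Its two wells lie in the deck, 45 mm in front of the origin (x = -45 mm), 27.5 mm to either side
- go_well (a point): mouth centre, at deck height, of the well with the ring light glowing green (it may be the left or the right one). Both wells are bores 16 mm across with a small chamfer, 24 mm deep: a seated cuvette stands 28 mm out of the deck, its middle 2 mm above this point. The ring light is flush and 28 mm across
- other_well (a point): mouth centre, at deck height, of the other well, whose ring light is dark; the same size
- pipette: white hand pipette of 212 mm with a blue tip cone, 95 g, standing upright, tip down, in its stand; its long axis is its own y axis, pointing from tip to push button. Above the shoulder the body is 28 mm across for 105 mm, below it the cone is 13 mm across for 87 mm; the push button stands 20 mm out of the top of the body. The body's origin lies 14 mm beside its long axis, half-way along; use the two points
- pipette_grip (a point): point on the pipette's long axis, 24 mm below the top of its thick body and 44 mm below the top of its push button: where to grip it from above. The tip's end lies 168 mm below this point
- pipette_tip (a point): lowest end of the pipette's tip, on its long axis
- pipette_stand: stand with a black foot 90 x 120 mm, clear side walls and a white top plate 60 x 108 mm, 10 mm thick, top at 102 mm, with two holes 17.5 mm across; fixed. The pipette hangs by its shoulder in the hole 27 mm to the left (y) of the middle, the cone 87 mm below the plate's top, so it must be lifted straight up by over 90 mm to come free. Origin on the worktop under the middle
- rack: clear tube rack, 40 x 153 mm, 67 mm high, loose, between pipette stand and analyser, with four capped blood tubes standing in it (tops at 95 mm); origin under its middle
- tube_0: capped blood tube in the rack, 15 mm across, 92 mm long; origin at its underside
- tube_1: as tube_0
- tube_2: as tube_0
- tube_3: as tube_0
- cup_orange: specimen cup with orange lid, 47 mm across, 58 mm tall, bystander; origin under its middle
- cup_blue: specimen cup with blue lid, the same size, bystander
- timer: white bench timer 40 x 62 x 58 mm, bystander; origin under its middle
- dropper_red: dropper bottle with red collar, 23 mm across, 74 mm tall, bystander
There are look-alikes about, which are no part of the job. There is more than one size of the pipette; the job needs the larger.

How it is judged:
On the way, in this order (a step that is already met when the one before it is completed fails the run):
1. one cuvette stands fully down in a well of the analyser, let go (((horizontal distance between cuvette_a_mid and go_well below 0.003 m and z of cuvette_a_mid in the frame of go_well between -0.002 and 0.005 m and angle between cuvette_a_mid's own z axis and vertical below 0.12 rad and contact force between the fingers and cuvette_a below 0.05 N) or (horizontal distance between cuvette_a_mid and other_well below 0.003 m and z of cuvette_a_mid in the frame of other_well between -0.002 and 0.005 m and angle between cuvette_a_mid's own z axis and vertical below 0.12 rad and contact force between the fingers and cuvette_a below 0.05 N) or (horizontal distance between cuvette_b_mid and go_well below 0.003 m and z of cuvette_b_mid in the frame of go_well between -0.002 and 0.005 m and angle between cuvette_b_mid's own z axis and vertical below 0.12 rad and contact force between the fingers and cuvette_b below 0.05 N) or (horizontal distance between cuvette_b_mid and other_well below 0.003 m and z of cuvette_b_mid in the frame of other_well between -0.002 and 0.005 m and angle between cuvette_b_mid's own z axis and vertical below 0.12 rad and contact force between the fingers and cuvette_b below 0.05 N))), for 0.2 s.
2. both cuvettes stand fully down in the two wells, let go ((((horizontal distance between cuvette_a_mid and go_well below 0.003 m and z of cuvette_a_mid in the frame of go_well between -0.002 and 0.005 m and angle between cuvette_a_mid's own z axis and vertical below 0.12 rad and contact force between the fingers and cuvette_a below 0.05 N) and (horizontal distance between cuvette_b_mid and other_well below 0.003 m and z of cuvette_b_mid in the frame of other_well between -0.002 and 0.005 m and angle between cuvette_b_mid's own z axis and vertical below 0.12 rad and contact force between the fingers and cuvette_b below 0.05 N)) or ((horizontal distance between cuvette_b_mid and go_well below 0.003 m and z of cuvette_b_mid in the frame of go_well between -0.002 and 0.005 m and angle between cuvette_b_mid's own z axis and vertical below 0.12 rad and contact force between the fingers and cuvette_b below 0.05 N) and (horizontal distance between cuvette_a_mid and other_well below 0.003 m and z of cuvette_a_mid in the frame of other_well between -0.002 and 0.005 m and angle between cuvette_a_mid's own z axis and vertical below 0.12 rad and contact force between the fingers and cuvette_a below 0.05 N)))), for 0.2 s.
3. the pipette is held clear above its stand (z of pipette_tip in the frame of pipette_stand above 0.103 m and contact force between the fingers and pipette above 1 N), for 0.1 s.
At the end, for the whole second after the job is handed in: Cuvettes let go, upright and fully down (3 mm) in the two wells; gripper holds the pipette still, upright (6 degrees), its tip within 4 mm of the green-lit well's axis and 1.5 to 12 mm above the rim of the cuvette there, touching nothing but the fingers ((((horizontal distance between cuvette_a_mid and go_well below 0.003 m and z of cuvette_a_mid in the frame of go_well between -0.002 and 0.005 m and angle between cuvette_a_mid's own z axis and vertical below 0.12 rad and contact force between the fingers and cuvette_a below 0.05 N) and (horizontal distance between cuvette_b_mid and other_well below 0.003 m and z of cuvette_b_mid in the frame of other_well between -0.002 and 0.005 m and angle between cuvette_b_mid's own z axis and vertical below 0.12 rad and contact force between the fingers and cuvette_b below 0.05 N)) or ((horizontal distance between cuvette_b_mid and go_well below 0.003 m and z of cuvette_b_mid in the frame of go_well between -0.002 and 0.005 m and angle between cuvette_b_mid's own z axis and vertical below 0.12 rad and contact force between the fingers and cuvette_b below 0.05 N) and (horizontal distance between cuvette_a_mid and other_well below 0.003 m and z of cuvette_a_mid in the frame of other_well between -0.002 and 0.005 m and angle between cuvette_a_mid's own z axis and vertical below 0.12 rad and contact force between the fingers and cuvette_a below 0.05 N))) and horizontal distance between pipette_tip and go_well below 0.004 m and z of pipette_tip in the frame of go_well between 0.0295 and 0.04 m and angle between pipette's own y axis and vertical below 0.1 rad and linear speed of pipette below 0.015 m/s and contact force between the fingers and pipette above 1 N and contact force between pipette and coagulometer below 0.05 N and contact force between pipette and cuvette_a below 0.05 N and contact force between pipette and cuvette_b below 0.05 N and contact force between pipette and pipette_stand below 0.05 N and contact force between pipette and rack below 0.05 N); the arm keeps its last pose, push and grip.
It fails at once if the pipette touches a cuvette or the analyser (contact force between pipette and coagulometer above 0.2 N or contact force between pipette and cuvette_a above 0.2 N or contact force between pipette and cuvette_b above 0.2 N).
It fails at once if a cuvette is tipped over (more than 40 degrees) (angle between any of cuvette_a, cuvette_b's own z axis and vertical above 0.7 rad).
It fails at once if the pipette is tipped (more than 30 degrees) (angle between pipette's own y axis and vertical above 0.52 rad).
It fails at once if another thing on the bench is shifted by more than 2 cm (distance of any of rack, tube_0, tube_1, tube_2, tube_3, cup_orange, cup_blue, timer, dropper_red from where it was at the start of the episode above 0.02 m).
It also fails if it takes over 72 s, if anything falls off the work surface, if the arm or the gripper's body presses on something with over 40 N, if the wrist force passes 120 N, or if a joint passes its speed limit or range.

## Working session

There is one attempt and no reset: what is moved stays moved. The work goes in short steps, each a Python script; the robot and the scene stay as the last script left them, time stands still between calls to the robot, and variables do not carry over. Pictures are saved under pics/ and viewed, at most 10 in all, crops included, and the job is handed in when it is done.

```bash
mkdir -p pics; ls; cat > h.py <<'E'
import numpy as np, cv2
from station import env, effector, solver, viewer, workorder, search_frame, tip_of
def snap(c,f):
    p,d=viewer.read_camera(c); cv2.imwrite(f'pics/{f}.png',p[:,:,::-1]); np.save(f'pics/{f}.npy',d); return p,d
def cloud(c,d):
    i=viewer.camera_info(c); K=np.array(i['intrinsics']); h,w=d.shape
    u,v=np.meshgrid(np.arange(w),np.arange(h))
    P=np.stack([(u-K[0,2])/K[0,0]*d,-(v-K[1,2])/K[1,1]*d,-d],-1)
    return P@np.array(i['rotation']).T+np.array(i['eye'])
E
python3 - <<'E'
from h import *
np.set_printoptions(precision=4,suppress=True)
for c in ['top','side']:
    snap(c,c+'0'); print(c,viewer.camera_info(c))
    for n in ['cuvette_a_mid','go_well','other_well','coagulometer','dry_block','pipette_grip','pipette_tip','pipette_stand','rack']:
        print(n,[(np.round(r['at'],4).tolist(),round(r['score'],2)) for r in tip_of(c,n)[:5]])
print(env.sense())
E
```

```text
pics
top {'intrinsics': array([[528.5927,   0.    , 276.5548],
       [  0.    , 528.5927, 196.5498],
       [  0.    ,   0.    ,   1.    ]]), 'eye': array([0.3319, 0.0802, 1.6213]), 'rotation': array([[-0.0023,  0.9916, -0.1295],
       [-1.    , -0.0024, -0.0009],
       [-0.0012,  0.1295,  0.9916]])}
cuvette_a_mid [([0.4478, 0.3427, 0.0349], 0.64), ([0.6132, 0.2783, -0.0005], 0.51), ([0.4391, 0.2892, 0.0615], 0.43), ([0.4386, 0.2934, 0.0375], 0.38)]
go_well [([0.5349, 0.0051, 0.0603], 0.62)]
other_well [([0.5301, 0.0606, 0.0611], 0.48)]
coagulometer [([0.5798, 0.0355, 0.0025], 0.79)]
dry_block [([0.4545, 0.316, 0.001], 0.58), ([0.4489, -0.1571, 0.0057], 0.51)]
pipette_grip [([0.6135, -0.2337, 0.1167], 0.62), ([0.4989, -0.2443, 0.1848], 0.46), ([0.4479, 0.3387, 0.0329], 0.31), ([0.5782, 0.0334, -0.001], 0.2)]
pipette_tip []
pipette_stand [([0.5081, -0.2716, -0.0047], 0.97), ([0.5297, 0.0592, 0.0581], 0.42), ([0.5345, 0.0071, 0.0582], 0.38)]
rack [([0.4933, -0.161, -0.0022], 0.67)]
side {'intrinsics': array([[475.5277,   0.    , 269.1246],
       [  0.    , 475.5277, 205.5966],
    
[... 767 characters left out ...]
8, 0.0005], 0.47)]
rack [([0.4911, -0.1645, -0.0045], 0.95), ([0.4388, 0.2913, 0.0374], 0.36)]
{'t': 1.0, 'joint_positions': array([-1.189 ,  0.4675, -0.0116,  1.6027,  0.006 ,  1.0714, -0.0563]), 'joint_velocities': array([-0.0005,  0.0003,  0.0013,  0.0022, -0.001 , -0.0001,  0.0005]), 'tau': array([  0.0004, -52.0416,  -0.012 , -24.4057,  -0.0566,   0.0113,
         0.    ]), 'ee_pos': array([0.2679, 0.5922, 0.2146]), 'tcp_rot': array([[-0.9111,  0.4122,  0.    ],
       [ 0.4122,  0.9111, -0.    ],
       [-0.    , -0.    , -1.    ]]), 'wrist_force': array([-0.065 ,  0.882 , -1.1346]), 'moment': array([-0.0107,  0.0605,  0.0091]), 'grasp_force': 0.0, 'gripper_width': 0.09222494360662391}
```

View pics/top0.png

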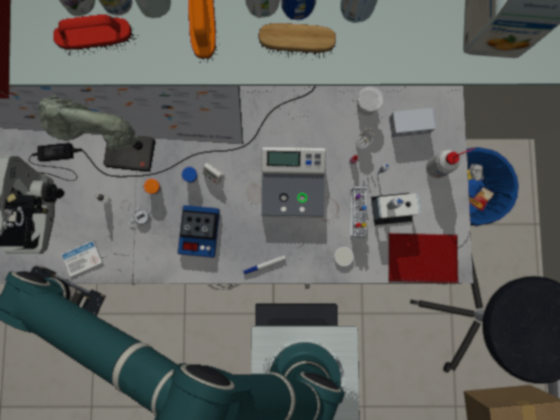

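View pics/side0.png

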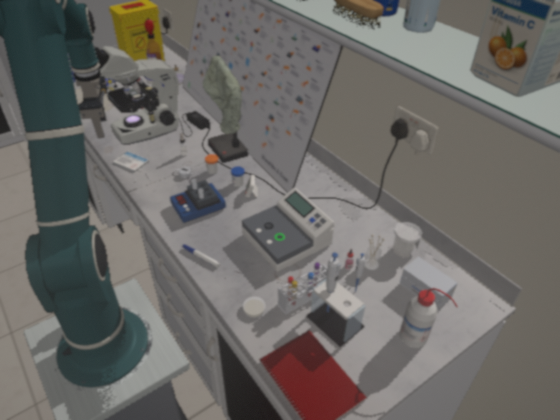

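```bash
python3 - <<'E'
import cv2,numpy as np
t=cv2.imread('pics/top0.png');s=cv2.imread('pics/side0.png')
r=lambda i,x,y,w,h:cv2.resize(i[y:y+h,x:x+w],(400,300),interpolation=cv2.INTER_CUBIC)
m=np.vstack([np.hstack([r(t,165,195,68,51),r(t,335,140,100,75)]),np.hstack([r(s,165,160,68,51),r(s,280,220,112,84)])])
m=np.clip(m*1.3,0,255);cv2.imwrite('pics/m1.png',m)
E
```

```text
[ WARN:0@0.031] global loadsave.cpp:1063 imwrite_ Unsupported depth image for selected encoder is fallbacked to CV_8U.
```

View pics/m1.png

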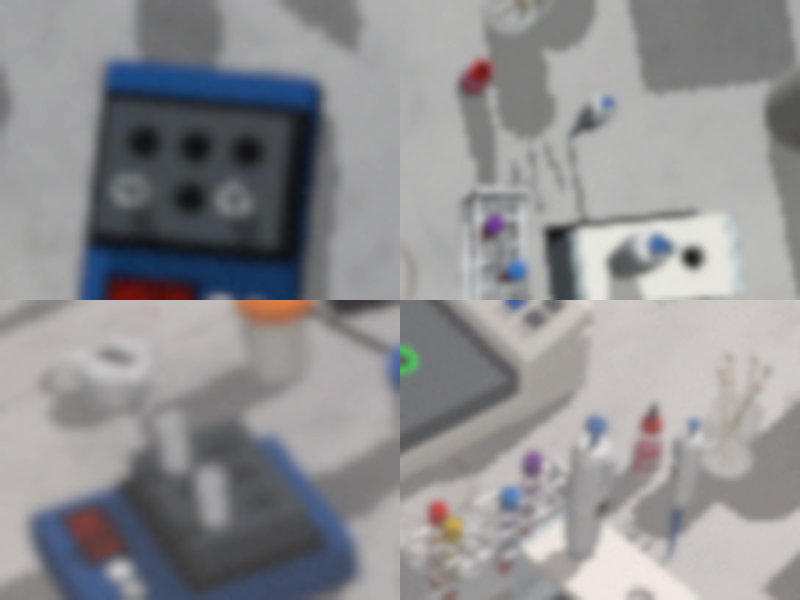

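```bash
python3 - <<'E'
from h import *
np.set_printoptions(precision=4,suppress=True,linewidth=200)
for c in ['top','side']:
    P=cloud(c,np.load(f'pics/{c}0.npy'))
    # height tops: dry block region
    def sel(x0,x1,y0,y1,z0,z1):
        m=(P[...,0]>x0)&(P[...,0]<x1)&(P[...,1]>y0)&(P[...,1]<y1)&(P[...,2]>z0)&(P[...,2]<z1); return P[m]
    q=sel(.38,.55,.22,.40,.068,.11); print(c,'cuv',len(q)); 
    # cluster
    from scipy.cluster.hierarchy import fcluster,linkage
    def cl(q,d):
        if len(q)<2:return
        l=fcluster(linkage(q[:,:2]),d,'distance')
        for k in set(l):
            a=q[l==k]; print('  ',len(a),a.mean(0),a.min(0),a.max(0))
    cl(q,.012)
    q=sel(.38,.56,.22,.40,.052,.066); print('block',len(q),q.mean(0),q.min(0),q.max(0))
    q=sel(.42,.65,-.33,-.12,.11,.26); print('pip',len(q)); cl(q,.015)
    q=sel(.42,.65,-.33,-.12,.09,.107); print('z.1',len(q)); cl(q,.012)
# green
for c in ['top','side']:
    im=cv2.imread(f'pics/{c}0.png').astype(int); P=cloud(c,np.load(f'pics/{c}0.npy'))
    g=im[...,1]-np.maximum(im[...,0],im[...,2]); m=(g>25)&(abs(P[...,1])<.15)&(P[...,0]>.45)&(P[...,0]<.6)
    print(c,'green',m.sum(),P[m].mean(0),P[m].min(0),P[m].max(0))
E
```

```text
top cuv 42
   19 [0.4382 0.2907 0.0802] [0.4301 0.2803 0.069 ] [0.4445 0.2987 0.0928]
   1 [0.4243 0.3066 0.0687] [0.4243 0.3066 0.0687] [0.4243 0.3066 0.0687]
   1 [0.4504 0.2712 0.0732] [0.4504 0.2712 0.0732] [0.4504 0.2712 0.0732]
   18 [0.4446 0.3422 0.0813] [0.4376 0.327  0.0681] [0.4539 0.3495 0.0919]
   1 [0.4597 0.322  0.0681] [0.4597 0.322  0.0681] [0.4597 0.322  0.0681]
   1 [0.4862 0.3282 0.0696] [0.4862 0.3282 0.0696] [0.4862 0.3282 0.0696]
   1 [0.4832 0.2928 0.0691] [0.4832 0.2928 0.0691] [0.4832 0.2928 0.0691]
block 539 [0.4541 0.3165 0.0599] [0.3987 0.2673 0.052 ] [0.4905 0.3642 0.066 ]
pip 204
   44 [ 0.611  -0.2269  0.132 ] [ 0.6012 -0.2391  0.1133] [ 0.62   -0.2191  0.1511]
   5 [ 0.5304 -0.2948  0.1109] [ 0.527  -0.3061  0.1104] [ 0.5357 -0.2853  0.1125]
   1 [ 0.5152 -0.3225  0.111 ] [ 0.5152 -0.3225  0.111 ] [ 0.5152 -0.3225  0.111 ]
   151 [ 0.4992 -0.2384  0.1882] [ 0.4779 -0.2596  0.11  ] [ 0.5159 -0.2125  0.2371]
   3 [ 0.4825 -0.2876  0.112 ] [ 0.4778 -0.2981  0.1105] [ 0.4891 -0.275   0.1131]
z.1 713
   8 [ 0.6092 -0.2237  0.0997] [ 0.6047 -0.2323  0.0945]
[... 682 characters left out ...]
.2236  0.1502]
   391 [ 0.4969 -0.2514  0.1761] [ 0.4872 -0.2628  0.1101] [ 0.5122 -0.2354  0.2307]
z.1 1076
   31 [ 0.6085 -0.2352  0.0981] [ 0.6041 -0.2403  0.0904] [ 0.6186 -0.2232  0.106 ]
   53 [ 0.4493 -0.1643  0.0939] [ 0.4425 -0.18    0.0904] [ 0.4566 -0.1494  0.0979]
   942 [ 0.5015 -0.2779  0.1014] [ 0.4693 -0.3298  0.09  ] [ 0.5399 -0.2103  0.1067]
   27 [ 0.499  -0.1745  0.0938] [ 0.4923 -0.1813  0.0903] [ 0.5059 -0.1678  0.0965]
   23 [ 0.5327 -0.1588  0.095 ] [ 0.5268 -0.1669  0.0909] [ 0.5387 -0.1515  0.0996]
top green 82 [0.5339 0.006  0.0595] [ 0.5191 -0.0092  0.0331] [0.5498 0.0211 0.0705]
side green 68 [0.5336 0.0079 0.0592] [ 0.5173 -0.0082  0.04  ] [0.5485 0.0241 0.0644]
```

```bash
cat >> h.py <<'E'
def ray(c,u,v,z):
    i=viewer.camera_info(c); K=np.array(i['intrinsics'])
    d=np.array(i['rotation'])@np.array([(u-K[0,2])/K[0,0],-(v-K[1,2])/K[1,1],-1.]); e=np.array(i['eye'])
    return e+d*(z-e[2])/d[2]
def pix(c,p):
    i=viewer.camera_info(c); K=np.array(i['intrinsics'])
    q=np.array(i['rotation']).T@(np.array(p)-np.array(i['eye'])); return np.array([K[0,2]-K[0,0]*q[0]/q[2],K[1,2]+K[1,1]*q[1]/q[2]])
def ortho(c,im,cx,cy,z,half,n):
    'world-aligned view of plane z: columns = -y, rows = -x'
    src=np.float32([pix(c,(cx+a*half,cy+b*half,z)) for a,b in((1,1),(1,-1),(-1,-1),(-1,1))])
    H=cv2.getPerspectiveTransform(src,np.float32([[0,0],[n,0],[n,n],[0,n]]))
    return cv2.warpPerspective(im,H,(n,n),flags=cv2.INTER_CUBIC)
E
python3 - <<'E'
from h import *
np.set_printoptions(precision=4,suppress=True,linewidth=200)
tiles=[]
for c in ['top','side']:
    im=cv2.imread(f'pics/{c}0.png'); d=np.load(f'pics/{c}0.npy');P=cloud(c,d)
    i=im.astype(int); g=np.clip(i[...,1]-np.maximum(i[...,0],i[...,2])-12,0,None)*((abs(P[...,1]-.006)<.03)&(abs(P[...,0]-.534)<.03))
    v,u=np.nonzero(g); w=g[v,u]; print(c,'ring centroid',ray(c,(u*w).sum()/w.sum(),(v*w).sum()/w.sum(),.06))
    m=(abs(P[...,2]-.06)<.006)&(P[...,0]>.45)&(P[...,0]<.63)&(abs(P[...,1]-.03)<.12)
    print('deck rect',cv2.minAreaRect(np.float32(P[m][:,:2]*1000)))
    tiles.append(ortho(c,im,.55,.033,.06,.08,390))
    tiles.append(ortho(c,im,.4545,.3165,.088,.06,390))
    print('pipette',[(np.round(r['at'],4).tolist(),round(r['score'],2)) for r in tip_of(c,'pipette')[:3]])
    if c=='top':
        m=(P[...,2]>.25)&(P[...,0]>.3); print('shelf xmin',P[m].min(0),P[m].max(0))
cv2.imwrite('pics/o1.png',cv2.resize(np.vstack([np.hstack(tiles[:2]),np.hstack(tiles[2:])]),(600,600)))
E
```

```text
top ring centroid [0.5338 0.0063 0.06  ]
deck rect ((544.9457397460938, 34.416404724121094), (184.8983917236328, 129.2735137939453), 88.46202850341797)
pipette [([0.5323, 0.059, 0.0608], 0.65), ([0.5054, -0.2317, 0.1228], 0.6), ([0.6195, -0.2306, 0.0747], 0.49)]
shelf xmin [ 0.3001 -0.4911  0.25  ] [0.8685 0.8102 1.6213]
side ring centroid [0.5335 0.0068 0.06  ]
deck rect ((552.4332275390625, 31.259674072265625), (149.2225341796875, 194.9068145751953), 0.5216214060783386)
pipette [([0.4986, -0.2301, 0.1213], 0.77), ([0.6235, -0.2333, 0.0783], 0.52)]
```

View pics/o1.png

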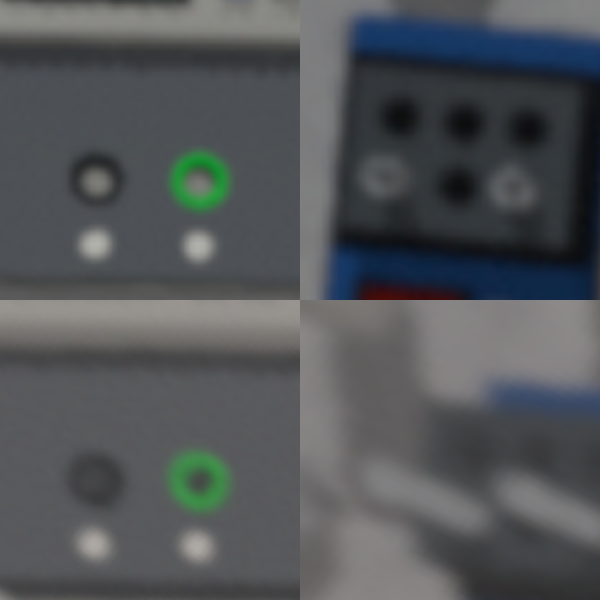

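```bash
cat >> h.py <<'E'
s=2**-.5
R=np.array([[-s,s,0],[s,s,0],[0,0,-1.]])
GO=np.array([.5337,.0065]); OT=np.array([.5337,.0615]); A=np.array([.4388,.2913]); B=np.array([.4440,.3430])
def st(k=''):
    q=env.sense(); print(k,round(q['t'],2),'p',np.round(q['ee_pos'],4),'F',np.round(q['wrist_force'],1),'w',round(q['gripper_width'],4),'g',round(q['grasp_force'],1),flush=True); return q
E
python3 - <<'E'
from h import *
env.reach([*A,.15],R); st()
env.movel([*A,.063],rate=.12); st('down')
effector.grasp(8); st('grasp')
env.movel([*A,.14],rate=.1); st('up')
env.movel([*GO,.14],rate=.2); st()
env.movel([*GO,.106],rate=.1); st('hover')
p,d=snap('side','s1'); p2,d=snap('top','t1')
def cr(c,im,z,h=26):
    u,v=pix(c,[*GO,z]); u,v=int(u),int(v); return cv2.resize(im[v-h:v+h,u-h:u+h,::-1],(390,390),interpolation=cv2.INTER_CUBIC)
cv2.imwrite('pics/c1.png',np.hstack([cr('side',p,.08),cr('top',p2,.08)]))
E
```

```text
2.42 p [0.4384 0.2932 0.1503] F [-0.6  0.2 -0.7] w 0.0922 g 0.0
down 3.3 p [0.4392 0.2918 0.0635] F [-0.4 -0.2  0.3] w 0.0917 g 0.0
grasp 4.46 p [0.4388 0.2913 0.063 ] F [-0.3 -0.5 -0.1] w 0.0135 g 8.0
up 5.38 p [0.4384 0.291  0.1395] F [-0.  -0.4 -0.2] w 0.0131 g 8.0
 7.03 p [0.5334 0.0076 0.1399] F [ 0.9 -0.   0.1] w 0.0134 g 8.0
hover 7.52 p [0.5337 0.0068 0.1059] F [0.2 0.3 0.6] w 0.013 g 8.0
```

View pics/c1.png

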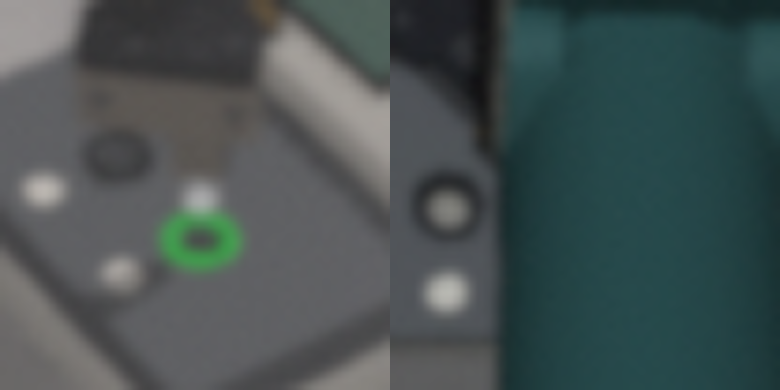

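```bash
cat >> h.py <<'E'
def insert(xy,z1=.0632):
    for z in np.r_[.086,.083,.080,.076,.07,z1]:
        env.movel([*xy,z],rate=.04); q=st('ins %.3f'%z)
        if abs(q['wrist_force'][2])>8 or abs(q['ee_pos'][2]-z)>.003: print('BLOCKED'); return False
    return True
E
python3 - <<'E'
from h import *
if insert(GO):
    env.pause(.2); st('set'); effector.release(); st('rel')
    env.movel([*GO,.14],rate=.15); snap('top','t2'); snap('side','s2'); st()
E
```

```text
ins 0.086 8.27 p [0.5337 0.0064 0.0859] F [ 0.5 -0.  -0.4] w 0.0133 g 8.0
ins 0.083 8.52 p [0.5337 0.0065 0.0829] F [0.4 0.  0. ] w 0.0136 g 8.0
ins 0.080 8.77 p [0.5336 0.0065 0.0798] F [ 0.4 -0.4 -0.2] w 0.0135 g 8.0
ins 0.076 9.02 p [0.5335 0.0065 0.0757] F [ 0.5 -0.4 -0.6] w 0.0135 g 8.0
ins 0.070 9.32 p [0.5334 0.0065 0.0696] F [ 0.  -1.6  0.2] w 0.0136 g 8.0
ins 0.063 9.63 p [0.5335 0.0065 0.063 ] F [-0.8  0.5  0.1] w 0.0136 g 8.0
set 9.83 p [0.5335 0.0065 0.0631] F [-0.1  0.1 -0. ] w 0.0129 g 8.0
rel 11.04 p [0.5337 0.0065 0.0632] F [ 0.5  1.3 -0.5] w 0.0921 g 0.0
 11.8 p [0.5328 0.0065 0.1388] F [0.1 0.  0.5] w 0.092 g 0.0
```

Inserted with little force; on to the second, then check both.

```bash
python3 - <<'E'
from h import *
env.movel([*B,.15],rate=.3); env.movel([*B,.063],rate=.12); st('down')
effector.grasp(8); q=st('grasp')
if q['gripper_width']<.011: raise SystemExit('miss')
env.movel([*B,.14],rate=.1)
env.movel([*OT,.14],rate=.2); env.movel([*OT,.1],rate=.1); snap('side','s3')
if insert(OT):
    env.pause(.2); st('set'); effector.release(); st('rel')
    env.movel([*OT,.15],rate=.15)
    env.reach([.50,-.15,.35],R)
    p,d=snap('side','s4'); p2,d2=snap('top','t4'); st()
    for c,d in(('side',d),('top',d2)):
        P=cloud(c,d)
        for w in(GO,OT):
            m=(np.hypot(P[...,0]-w[0],P[...,1]-w[1])<.02)&(P[...,2]>.066)&(P[...,2]<.12); print(c,m.sum(),P[m].mean(0) if m.any() else '',P[m].max(0) if m.any() else '')
    s3=cv2.imread('pics/s3.png')
    def cr(c,im,h=32):
        u,v=pix(c,[.5337,.034,.08]).astype(int); return cv2.resize(im[v-h:v+h,u-h:u+h],(260,260),interpolation=cv2.INTER_CUBIC)
    cv2.imwrite('pics/c2.png',np.hstack([cr('side',s3),cr('side',p[:,:,::-1]),cr('top',p2[:,:,::-1])]))
E
```

```text
down 13.98 p [0.4445 0.3432 0.0636] F [0.7 0.2 0.6] w 0.0918 g 0.0
grasp 15.14 p [0.444 0.343 0.063] F [-0.4 -0.3  0.5] w 0.0134 g 8.0
ins 0.086 18.78 p [0.5336 0.0614 0.0858] F [ 0.2  0.  -0.5] w 0.0135 g 8.0
ins 0.083 19.03 p [0.5338 0.0614 0.0829] F [ 0.1 -0.3 -0.9] w 0.0135 g 8.0
ins 0.080 19.28 p [0.5338 0.0614 0.0799] F [-0.4  0.1 -0.4] w 0.0134 g 8.0
ins 0.076 19.53 p [0.5337 0.0614 0.0758] F [ 1.4 -0.2 -0.1] w 0.0131 g 8.0
ins 0.070 19.83 p [0.5337 0.0614 0.0697] F [ 1.  -0.9 -0.8] w 0.0136 g 8.0
ins 0.063 20.15 p [0.5337 0.0615 0.063 ] F [ 1.6 -1.  -0.7] w 0.0133 g 8.0
set 20.35 p [0.5337 0.0615 0.0631] F [ 1.  -0.  -1.3] w 0.0137 g 8.0
rel 21.56 p [0.5337 0.0615 0.0632] F [-0.8 -0.8  0. ] w 0.092 g 0.0
 23.51 p [ 0.5    -0.1483  0.3484] F [ 1.  -0.1 -1.1] w 0.092 g 0.0
side 41 [0.53260435 0.00266342 0.07998715] [0.54185176 0.01240276 0.08981431]
side 38 [0.53383077 0.05879987 0.07844524] [0.54448258 0.06852062 0.08924623]
top 24 [0.5320893  0.00782077 0.07767026] [0.54243608 0.02390697 0.09324   ]
top 24 [0.5335939  0.05719743 0.07564055] [0.54854892 0.06862219 0.09331933]
```

View pics/c2.png

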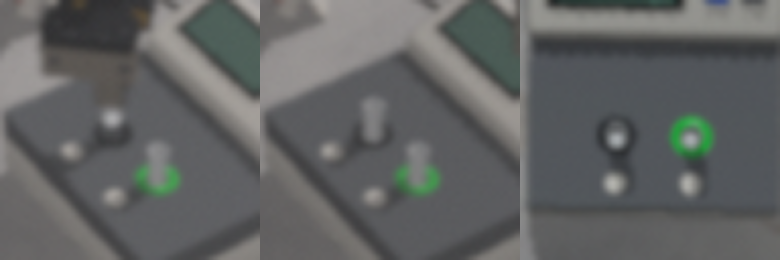

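```bash
python3 - <<'E'
from h import *
np.set_printoptions(precision=4,suppress=True,linewidth=200)
for c in ['top','side']:
    P=cloud(c,np.load(f'pics/{c}0.npy')); im=cv2.imread(f'pics/{c}0.png').astype(int)
    near=(abs(P[...,0]-.5)<.04)&(abs(P[...,1]+.245)<.05)
    b=(im[...,0]-im[...,2]>40)&near&(P[...,2]>.18)
    v,u=np.nonzero(b); print(c,'blue btn',b.sum(),P[b].mean(0),'ray@.22',ray(c,u.mean(),v.mean(),.22))
    for z0,z1 in((.11,.13),(.13,.15),(.15,.17),(.17,.19),(.19,.205),(.208,.24)):
        m=near&(P[...,2]>z0)&(P[...,2]<z1); q=P[m]
        if len(q)>5: print(z0,len(q),q.mean(0),np.percentile(q,3,axis=0)[:2],np.percentile(q,97,axis=0)[:2])
    m=(abs(P[...,2]-.102)<.004)&(abs(P[...,0]-.5)<.05)&(abs(P[...,1]+.27)<.075)
    print('plate',cv2.minAreaRect(np.float32(P[m][:,:2]*1000)))
    # silhouette midline at height z: darker/lighter ignored; networks instead
    for k in range(2):
        viewer.read_camera(c)
        for n in('pipette_grip','pipette_stand'):
            print(n,[(np.round(r['at'],4).tolist(),round(r['score'],2)) for r in tip_of(c,n)[:2]])
Rx=np.array([[0,1,0],[1,0,0],[0,0,-1.]])
for p in((.5,-.2435,.165),(.5,-.2435,.29),(.5337,.0065,.243)): print(solver.inverse_kinematics(p,Rx),solver.inverse_kinematics(p,Rx@np.diag([-1,-1,1])))
ims=[]
for c in ['side','top']:
    im=cv2.imread(f'pics/{c}0.png'); u,v=pix(c,[.5,-.243,.17]).astype(int); ims.append(cv2.resize(im[v-30:v+30,u-30:u+30],(390,390),interpolation=cv2.INTER_CUBIC)); print(c,u,v)
cv2.imwrite('pics/c3.png',np.hstack(ims))
E
```

```text
top blue btn 12 [ 0.5017 -0.2442  0.2291] ray@.22 [ 0.5028 -0.2463  0.22  ]
0.11 19 [ 0.4983 -0.244   0.1163] [ 0.4779 -0.2905] [ 0.5311 -0.2142]
0.13 11 [ 0.4969 -0.2351  0.14  ] [ 0.4896 -0.2436] [ 0.5081 -0.2314]
0.15 15 [ 0.4977 -0.2342  0.1613] [ 0.4892 -0.2423] [ 0.5112 -0.2294]
0.17 18 [ 0.498  -0.2341  0.1808] [ 0.4889 -0.2441] [ 0.5109 -0.2298]
0.19 37 [ 0.4988 -0.2407  0.2001] [ 0.4891 -0.259 ] [ 0.5147 -0.2308]
0.208 39 [ 0.5019 -0.2434  0.2213] [ 0.495  -0.2573] [ 0.511  -0.2368]
plate ((505.07183837890625, -270.59124755859375), (60.55293273925781, 120.87503814697266), 5.570977210998535)
pipette_grip [([0.4517, 0.3151, -0.0005], 0.16)]
pipette_stand [([0.5638, 0.4577, 0.0009], 0.17)]
pipette_grip [([0.6079, 0.3422, -0.002], 0.52)]
pipette_stand []
side blue btn 8 [ 0.5011 -0.2463  0.2276] ray@.22 [ 0.5063 -0.2413  0.22  ]
0.11 42 [ 0.4961 -0.2512  0.1211] [ 0.4908 -0.2574] [ 0.5057 -0.2394]
0.13 55 [ 0.496 -0.253  0.14 ] [ 0.4896 -0.2592] [ 0.508 -0.242]
0.15 62 [ 0.4952 -0.2529  0.1604] [ 0.4882 -0.2599] [ 0.5079 -0.2421]
0.17 72 [ 0.4948 -0.2531  0.1801] [ 0.4886 -0.262
[... 278 characters left out ...]
rip [([0.5053, -0.2438, 0.1839], 0.83), ([0.608, -0.2305, 0.1186], 0.74)]
pipette_stand [([0.5014, -0.2755, -0.0013], 0.9), ([0.4904, -0.1641, -0.0037], 0.63)]
pipette_grip [([0.5038, -0.2463, 0.184], 0.96), ([0.6112, -0.2321, 0.1163], 0.47)]
pipette_stand [([0.5048, -0.2737, -0.0007], 0.91), ([0.5336, 0.0647, 0.0627], 0.55)]
[ 0.0068  0.3881  0.4831  1.907  -0.2264  0.8999  0.601 ] [ 1.2904  0.8186 -1.3228  1.8274  0.8552  1.2167  2.8365]
[-0.0369  0.2458  0.5179  1.777  -0.1322  1.1533  0.5218] [-0.5881  0.5172  1.3663  1.803  -0.5319  1.2685 -2.2197]
[-0.3515  0.2399  0.3262  1.8755 -0.0884  1.0401  0.0109] [ 0.774   0.4744 -1.0971  1.8081  0.4624  1.1465  2.6653]
side 331 270
top 394 203
```

View pics/c3.png

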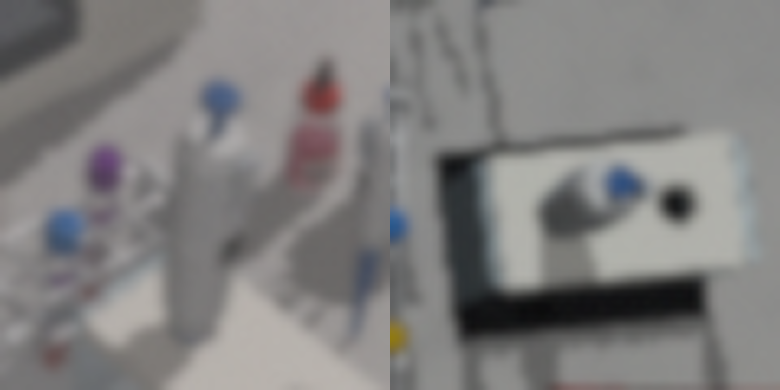

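```bash
cat >> h.py <<'E'
PX=np.array([.5027,-.2450]); yv=np.array([-.1,.995,0]); yv/=np.linalg.norm(yv)
def frame(y): z=np.array([0,0,-1.]); return np.stack([np.cross(y,z),y,z],1)
E
python3 - <<'E'
from h import *
q0=env.sense()['joint_positions']; best=None
for y in(yv,-yv):
    q=solver.inverse_kinematics([*PX,.30],frame(y)); print(q)
    if q is not None and (best is None or abs(q-q0).max()<best[0]): best=(abs(q-q0).max(),y)
Rp=frame(best[1]); np.save('Rp.npy',Rp); print(best)
env.reach([*PX,.30],Rp); st()
env.movel([*PX,.164],rate=.1); st('down')
effector.grasp(25); st('grasp')
env.movel([*PX,.174],rate=.05); st('up10')
env.movel([*PX,.295],rate=.1); env.pause(.2); st('up')
snap('side','s5'); snap('top','t5')
ims=[]
for c in ['side','top']:
    im=cv2.imread(f'pics/{c}5.png'.replace('side','s').replace('top','t')); u,v=pix(c,[*PX,.25]).astype(int); ims.append(cv2.resize(im[v-45:v+75,u-45:u+45],(390,520),interpolation=cv2.INTER_CUBIC)); print(c,u,v)
cv2.imwrite('pics/c4.png',np.hstack(ims))
print([(np.round(r['at'],4).tolist(),round(r['score'],2)) for r in tip_of('side','pipette_tip')[:3]])
E
```

```text
[ 0.07838443  0.23567674  0.37841695  1.7498537  -0.09368073  1.17375592
  2.15455374]
[-0.16249915  0.25868313  0.67753892  1.76392873 -0.17433504  1.17975994
 -0.90502665]
(np.float64(1.0887005797556466), array([-0.09999875,  0.99498756,  0.        ]))
 25.12 p [ 0.5029 -0.2447  0.3001] F [-0.6 -0.4 -0.1] w 0.0918 g 0.0
down 26.63 p [ 0.5031 -0.2452  0.1646] F [-0.1 -0.3  0.2] w 0.0922 g 0.0
grasp 27.62 p [ 0.5027 -0.2449  0.164 ] F [-0.4 -1.2 -0. ] w 0.0276 g 25.0
up10 27.97 p [ 0.503  -0.2451  0.1745] F [-0.5 -0.7 -1.8] w 0.0272 g 25.0
up 29.52 p [ 0.5025 -0.2449  0.2945] F [-0.6 -0.6 -0.6] w 0.0276 g 25.0
side 335 247
top 401 199
[([0.6096, -0.2271, 0.0015], 0.59)]
```

View pics/c4.png

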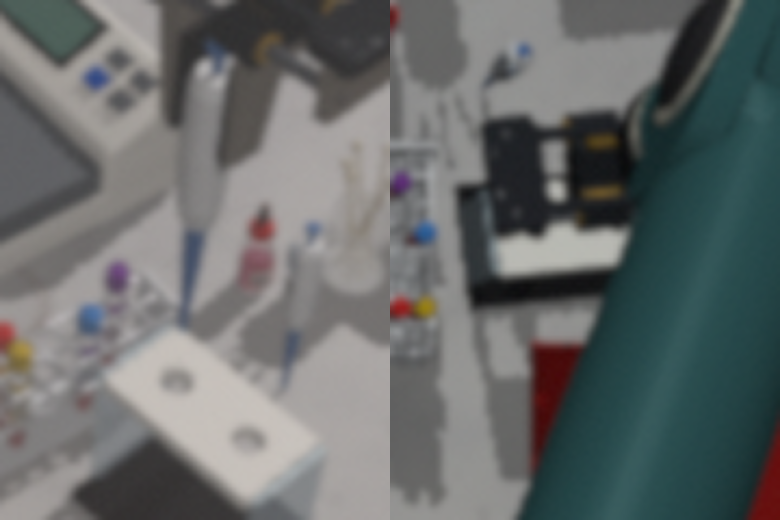

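```bash
python3 - <<'E'
from h import *
np.set_printoptions(precision=4,suppress=True,linewidth=200)
env.movel([*GO,.295],rate=.12); env.movel([*GO,.262],rate=.08); env.pause(.3); st()
p,d=snap('side','s6'); P=cloud('side',d)
print('tip net',[(np.round(r['at'],4).tolist(),round(r['score'],2)) for r in tip_of('side','pipette_tip')[:3]])
near=(np.hypot(P[...,0]-GO[0],P[...,1]-GO[1])<.03)
for z0,z1 in((.105,.115),(.115,.13),(.13,.15),(.15,.17),(.17,.19),(.2,.215),(.215,.23),(.23,.245)):
    m=near&(P[...,2]>z0)&(P[...,2]<z1); v,u=np.nonzero(m); zz=P[m][:,2].mean() if m.any() else 0
    print(z0,m.sum(),P[m].mean(0) if m.any() else '', 'u-pred', u.mean()-pix('side',[*GO,zz])[0] if m.any() else '')
print('pred tip px',pix('side',[*GO,.113]),'rim',pix('side',[*GO,.088]))
u,v=pix('side',[*GO,.11]).astype(int); print(u,v)
cv2.imwrite('pics/c5.png',cv2.resize(p[v-45:v+30,u-50:u+50,::-1],(800,600),interpolation=cv2.INTER_CUBIC))
E
```

```text
32.79 p [0.5339 0.0065 0.2624] F [ 0.2 -0.2 -1.7] w 0.0276 g 25.0
tip net [([0.5337, 0.0069, 0.1161], 0.57), ([0.611, -0.2239, -0.0014], 0.44)]
0.105 1 [0.5346 0.0061 0.1123] u-pred 0.3501177394967385
0.115 3 [0.5331 0.0043 0.1221] u-pred 0.3001472829864156
0.13 15 [0.5328 0.0037 0.1413] u-pred 0.33426995758043176
0.15 18 [0.5326 0.004  0.1609] u-pred 0.2089715722624419
0.17 20 [0.5323 0.0019 0.1808] u-pred 0.5904903510040072
0.2 23 [ 0.5293 -0.0005  0.2089] u-pred 0.22714702002144804
0.215 39 [ 0.5291 -0.0011  0.2225] u-pred 0.29764289562791646
0.23 42 [ 0.5279 -0.0018  0.2372] u-pred 0.07963629379304393
pred tip px [279.6534 222.878 ] rim [279.5283 229.3782]
279 223
```

View pics/c5.png

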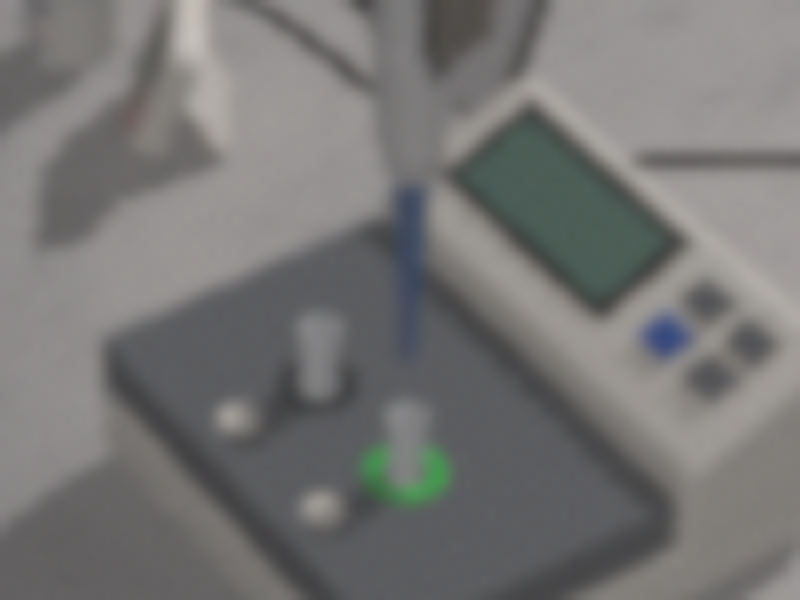

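```bash
python3 - <<'E'
from h import *
env.movel([*GO,.2435],rate=.03); env.pause(.6); st()
p,d=snap('side','s7')
print('tip net',[(np.round(r['at'],4).tolist(),round(r['score'],2)) for r in tip_of('side','pipette_tip')[:2]],pix('side',[*GO,.0945]))
u,v=pix('side',[*GO,.095]).astype(int); print(u,v)
cv2.imwrite('pics/c6.png',cv2.resize(p[v-22:v+22,u-30:u+30,::-1],(600,440),interpolation=cv2.INTER_CUBIC))
E
```

```text
34.26 p [0.5337 0.0065 0.2435] F [ 0.5  0.5 -1.1] w 0.0276 g 25.0
tip net [([0.5334, 0.0073, 0.0924], 0.78), ([0.6058, 0.3451, 0.0027], 0.57)] [279.56050906 227.70365391]
279 227
```

View pics/c6.png

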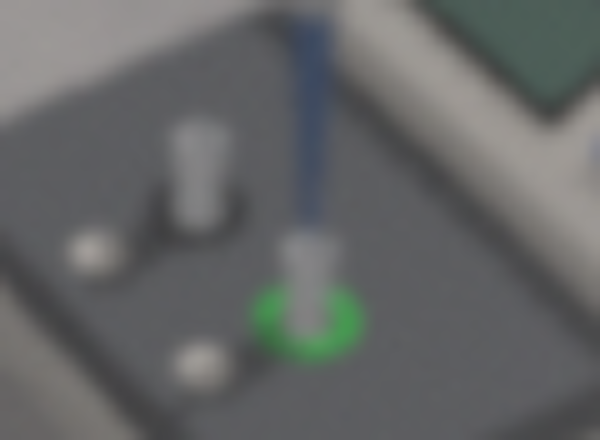

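The tip, at (312, 225) in the crop, sits centred just above the rim, whose middle is about (310, 246). That is roughly 6–7 mm of clearance, so I'm handing in.

```bash
python3 -c "
from h import *
print(workorder.finish_job())"
```

```text
the job is handed in; nothing more can be done
None
```

The job is handed in at about 34 s on the robot's clock: both cuvettes are down in their wells and let go, and the gripper is holding the pipette upright with its tip centred roughly 6 mm above the cuvette rim in the green-lit well. The hand-in returned no verdict.

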